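# Lock a gasket stack on its spindle with a spring clip

## Task

The gaskets on the stand must be locked on their spindle: put the thick steel washer over the spindle, flat on the gaskets, then push the open spring clip sideways into the groove above the washer until it snaps fully home. Finish with a firm push of about 20 N against the spindle to make sure that it is seated (40 N bends the clip, at any time), let go, and leave the other things on the bench where they are.

Things in the scene. Friction and masses are not known exactly. Their poses are not given: they have to be found in the camera images.
- stand: Fixed stand: a 140 x 140 x 14 mm grey steel foot with a round stack of teal gaskets 104 mm across, its flat top 50 mm above the bench, and an upright round steel spindle through the middle. Origin: middle of the underside, on the spindle's axis, z up. It stands at any yaw, which does not matter.
- groove (a point): Point on the spindle's axis half-way up its groove, 68 mm above the bench. Spindle from the gaskets (50 mm) up: 32 mm across to 59 mm, groove 24 mm across to 77 mm, head 32 mm across to 90 mm, tapering to 20 mm across at its top at 96 mm.
- washer_mid (a point): Centre, half-way up, of the loose steel washer: a flat ring 64 mm outside, 39 mm hole, 12 mm thick, about 180 g, flat on the bench; z is its axis. On the gaskets its top is 62 mm above the bench, 3 mm above the groove's lower edge: 15 mm are left under the head for the 10 mm thick clip.
- clip_seat (a point): Centre of the seat of the loose dark steel clip, half-way up its thickness; it lies on the spindle's axis when home. The clip is a flat U, 61 mm long (46 mm behind to 15 mm ahead of this point), 38 mm wide, 10 mm thick, 180 g, flat on the bench. x points out of its mouth: the way to push. Home, its bridge stops hard on the groove; over 40 N there bends it.
- clip_lug (a point): A point inside the clip's grip lug, an upright block on the rear of the clip, 22 mm along x, 16 mm across y, its top 46 mm above the clip's underside. This point is 29 mm behind the seat and 32 mm above the underside; axes as the clip's. Pinch it from above across the 16 mm with the fingertips over 10 mm above the underside, clear of the spring arms.
- clip_armL (a joint): Opening of the clip's left (+y) spring arm, rad, 0 at rest, hinged 38 mm behind the seat. Each arm ends in a round nose of 5 mm radius, 10 mm ahead of and 14 mm beside the seat: the mouth, 18 mm wide, must spring over the 24 mm groove. It reads about 0.06 at the widest place and falls back to 0 as the clip snaps home.
- clip_armR (a joint): The same for the right (-y) arm. The noses meet the groove with the seat 20 mm short of the axis, the push rises to 6 to 15 N over about 6 mm, and once the seat is nearer than 10 mm the arms draw the clip on.
- cork_ring: Loose thin tan ring, 76 mm outside, 10 mm thick: leave alone. Origin: middle of its underside.
- teal_ring: Loose thin teal gasket ring, 90 mm outside, 8 mm thick: leave alone. Origin: middle of its underside.
- screwdriver: Screwdriver lying on the bench: leave alone. Origin: middle of its underside.
- mallet: Hammer lying on the bench: leave alone. Origin: middle of its underside.
- jar: Small closed jar, 60 mm across, 75 mm tall: leave alone. Origin: middle of its underside.
- punch_die: Steel block 50 x 40 x 30 mm: leave alone. Origin: middle of its underside.
- scraper: Scraper lying on the bench: leave alone. Origin: middle of its underside.
Things that resemble listed ones, but are neither listed nor needed, are in the scene too. Of the things shaped like the part that bears clip_seat, the dark steel one is meant.

How it is judged:
By the outcome, as a careful person would: the job done as asked, in the order asked, and still so for the second after the job is handed in, with the robot touching nothing.
It also fails if it takes over 51 s, if anything falls off the work surface, if the arm or the gripper's body presses on something with over 40 N, if the wrist force passes 120 N, or if a joint passes its speed limit or range.

## Robot

A 6-joint arm with a two-finger parallel gripper is mounted at the origin on the work surface. World frame = base frame: x ahead of the robot, y to its left, z up, the work surface at z = 0. Lengths are in m, angles in rad, forces in N, time in s.
With the tool pointing down it reaches from about 0.275 to 0.975 m from the base axis. Payload 8.4 kg.
Tool frame: the origin (TCP) lies midway between the tips of the shut fingers; the grasp point (between the pads) lies 19 mm behind it (arm.tcp_to_grasp is the distance from the TCP to the grasp point, in m); z points along the fingers, y is the line along which they close (so a half turn about z gives the same grasp; the last joint's range is limited). The gripper opens to 92 mm and grips with 3 to 60 N. Pads are 20 mm wide; open, the fingers measure 128 mm over their backs; the gripper's body (75 mm by 189 mm) begins 69 mm behind the grasp point.
Start: joints at [-1.248, 0.353, 1.633, -0, 1.155, -0.002], TCP at [0.199, -0.592, 0.215] pointing down, gripper open.
Joint ranges: [-2.63, 2.63], [-0.92, 2.1], [0.06, 2.66], [-1.3, 4.44], [0, 2.69], [-3.02, 3.02]. Speed limits (rad/s): [2.22, 2.22, 2.79, 3.14, 3.14, 3.14].

## Interface

Orientations are given as a unit quaternion [w, x, y, z].
In Python, from plant import arm gives the robot as it stands.
- The arm moves only by the tool drive_tool, never from a script. Its argument "targets" is a list that holds one entry, the list of rows, each a list of 5 numbers: the shift along the tool's x, y, z in cm, then the turn about the tool's z in degrees, then the closure in counts, from 0 (fully open) to 255 (shut). In form: [[[tx, ty, tz, twist, hand], ...]]. A call has 1 to 12 rows; each row is the pose to reach, as a shift and turn from the pose commanded when the call began, along the tool's axes at that moment; what a row does not reach only later rows make up. A row lasts 1/10 s, in which the tool goes at most 50 mm and 8.59 degrees, less where a joint would pass 70% of its speed; a pose out of reach is approached as far as the arm can. A call with a gripper value outside its range is refused whole. The fingers move at their own pace and stop on an object; "grip_force" is the grip in N (left out, the last holds). Time passes only in rows, so rows that repeat a pose let the fingers close. It gives the time, the measured TCP pose, the force, the opening and the grip force at its end, in the units of the state.
- arm.get_state(): the state, without advancing time (a new reading comes with each control period).
- arm.grab_frame(name): name is "scene" or "top"; returns a dict with "color" (480x640x3 uint8, red, green, blue), "range_z" (480x640 float32, m along the optical axis (not along the pixel's ray), 0 where there is no reading), "fovy" (degrees; the focal length in pixels is half the picture's height over the tangent of half this angle, whatever the lens; pixels are square), "cx", "cy" (the principal point, pixels), "k1" (the pictures are not rectified: a ray, as slopes to the right and down, at radius r is drawn at 1 + k1 r^2 times it, then the intrinsics apply), "world_from_camera" (4x4, takes a point from camera to world coordinates). Camera axes: x right, y up, looking along -z (the intrinsics and any distortion apply to the point x, -y, -z); pixel columns grow to the right and rows downward; lengths in m; the calibration is good to about 2 mm. A picture is of the moment at which its call begins.
- arm.hand_in(): hands the job in; it is judged then, once.
Trained networks look in the newest picture that a camera, given by its name, has taken for a name from the list of things; names that differ only in an ending like _2 or _b are one class to them, and where a whole thing is asked for, a point or a joint stands for the part that bears it (a point fixed in the world has none). Each returns a list of dicts, best first, with "p" (0 to 1); they miss things now and then, are a little off and sometimes report something else, mostly with a low value. They report only what shows in the picture. A call takes as long as a camera call. They do not tell look-alikes from the thing itself.
- arm.recognise(thing, camera): "xyz" ([x, y, z] in m, in the coordinates of the camera as it stood for that picture, good to about 4 mm: the middle of the surface that is visible of it).
- arm.mark_of(thing, camera): "xyz" ([x, y, z] in m, in the coordinates of the camera as it stood for that picture, good to about 4 mm: a listed point, or the origin of a listed thing).
The state is a dict: "t": time; "joint_positions": joint angles; "qd": joint speeds; "joint_torque": joint torques, N m; "position": TCP position; "ee_rot": TCP orientation; "wrist_force": force on the tool from outside, world axes, zero at the start; "wrist_torque": the same for the moment, N m; "width": finger opening in m; "gripper_force": force on a finger pad.
Only numpy, scipy, OpenCV 4.12 (cv2) and the standard library are available. Lean on these libraries where they do the work, as an engineer would, in place of code of your own. Each camera call takes 0.05 s, during which the arm holds its last target. There are 200 camera calls.

## Working session

There is one attempt and no reset: what is moved stays moved. The work goes in short steps, Python scripts to look and compute and a tool call to move; the robot and the scene stay as the last step left them, time stands still between calls to the robot, and variables do not carry over. Pictures are saved under pics/ and viewed, at most 10 in all, crops included, and the job is handed in when it is done.

Besides the shell and the picture viewer there is one more tool, called as name([rows], argument=value, ...), one row to a line, values as JSON. drive_tool: Moves the arm, as the interface text tells. Its arguments: {"type":"object","properties":{"targets":{"type":"array","items":{"type":"array","items":{"type":"array","items":{"type":"number"}}}},"grip_force":{"type":"number"}},"required":["targets"]}

```bash
mkdir -p pics; cat > h.py <<'E'
import numpy as np, cv2
from plant import arm
def w(f,p): return (f["world_from_camera"]@np.r_[p,1])[:3]
def intr(f): return f["color"].shape[0]/2/np.tan(np.radians(f["fovy"])/2)
def px(f,P):
    c=np.linalg.inv(f["world_from_camera"])@np.r_[P,1]; s=np.array([c[0],-c[1]])/-c[2]
    s=s*(1+f["k1"]*(s@s)); return np.round([f["cx"]+intr(f)*s[0],f["cy"]+intr(f)*s[1]],0)
def cloud(f):
    F=intr(f);K=np.array([[F,0,f["cx"]],[0,F,f["cy"]],[0,0,1]])
    v,u=np.mgrid[:480,:640]; uv=np.stack([u,v],-1).reshape(-1,1,2).astype(np.float64)
    s=cv2.undistortPoints(uv,K,np.array([f["k1"],0,0,0,0])) if 0 else None
    d=(uv[:,0]-[f["cx"],f["cy"]])/F; r=d.copy()
    for _ in range(15): r=d/(1+f["k1"]*(r**2).sum(1,keepdims=True))
    z=f["range_z"].reshape(-1,1)
    P=np.c_[r[:,:1]*z,-r[:,1:]*z,-z,np.ones(len(z))]@f["world_from_camera"].T
    P=P[:,:3]; P[z[:,0]==0]=np.nan
    return P.reshape(480,640,3)
E
python3 - <<'E'
from h import *
for c in ["top","scene"]:
    f=arm.grab_frame(c); cv2.imwrite(f"pics/{c}0.png",f["color"][:,:,::-1])
    print(c,np.round(f["world_from_camera"],2).tolist(),intr(f),f["k1"])
    for t in ["stand","groove","washer_mid","clip_seat","clip_lug"]:
        for d in arm.mark_of(t,c)[:3]:
            P=w(f,d["xyz"]); print(t,np.round(P,3),round(d["p"],2),px(f,P))
print(arm.get_state())
E
```

```text
top [[-0.0, 0.98, -0.18, 0.36], [-1.0, 0.0, 0.0, 0.02], [0.0, 0.18, 0.98, 1.25], [0.0, 0.0, 0.0, 1.0]] 523.6768089527963 -0.086333619800405
stand [ 0.58   0.004 -0.002] 0.64 [331. 245.]
groove [0.58  0.004 0.068] 0.76 [331. 240.]
washer_mid [0.504 0.232 0.007] 0.61 [236. 275.]
clip_seat [ 0.475 -0.172  0.   ] 0.82 [404. 288.]
clip_seat [ 0.565 -0.301  0.005] 0.78 [456. 250.]
clip_seat [ 0.473 -0.268  0.003] 0.71 [444. 288.]
clip_lug [ 0.551 -0.276  0.031] 0.8 [449. 254.]
clip_lug [ 0.518 -0.444  0.001] 0.73 [515. 270.]
clip_lug [ 0.446 -0.279  0.031] 0.6 [452. 299.]
scene [[0.72, -0.38, 0.58, 1.18], [0.69, 0.39, -0.61, -0.62], [0.01, 0.84, 0.54, 0.66], [0.0, 0.0, 0.0, 1.0]] 447.646664783353 -0.03974841802748457
stand [0.577 0.    0.004] 0.79 [316. 272.]
stand [ 0.758 -0.175 -0.001] 0.22 [319. 352.]
groove [0.578 0.001 0.066] 0.88 [316. 251.]
washer_mid [0.505 0.229 0.008] 0.47 [354. 225.]
clip_seat [ 0.467 -0.266  0.008] 0.77 [196. 302.]
clip_seat [ 0.572 -0.301  0.006] 0.76 [210. 334.]
clip_seat [ 0.474 -0.172  0.004] 0.54 [232. 285.]
clip_lug [ 0.499 -0.173  0.032] 0.95 [237. 281.]
clip_lug [ 0.443 -0.283  0.032] 0.79 [181. 292.]
clip_lug [ 0.554 -0.281  0.032] 0.7 [211. 316.]
{'t': 0.6, 'joint_positions': array([-1.24841376e+00,  3.52981804e-01,  1.63341156e+00,  2.34451967e-05,
        1.15517405e+00, -2.38000129e-03]), 'qd': array([ 0.00037477,  0.00170634, -0.00047908, -0.00075277,  0.00107668,
        0.00030755]), 'joint_torque': array([ 2.42899281e-03, -5.93455446e+01, -3.34442961e+01,  6.98843901e-02,
        1.59627775e-02, -2.17009148e-05]), 'position': array([ 0.19944838, -0.59232821,  0.21458939]), 'ee_rot': array([1.07500203e-05, 9.86845868e-01, 1.61663949e-01, 1.25982617e-05]), 'wrist_force': array([-0.48305132,  0.03956788,  0.3762093 ]), 'wrist_torque': array([ 0.02110832, -0.01899037,  0.02531688]), 'gripper_force': 0.0, 'width': 0.09179095297050886}
```

View pics/top0.png

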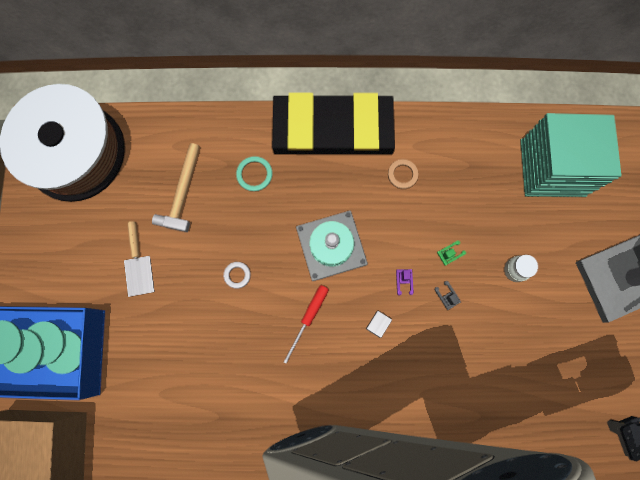

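View pics/scene0.png

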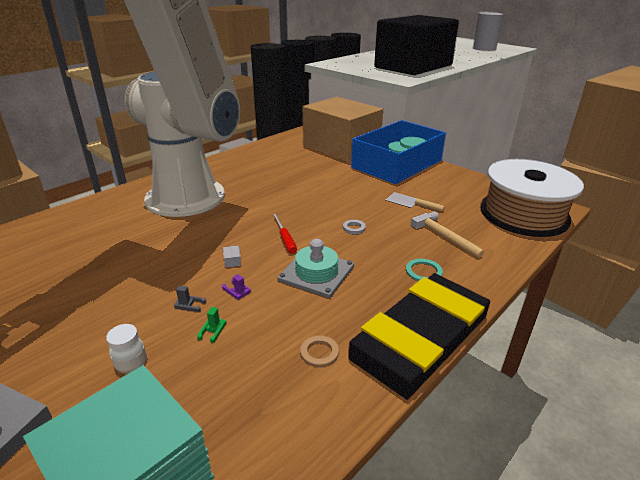

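Scene: washer candidates are the steel ring (top 236,275), teal ring (254,173) and cork ring (403,173), so I take the steel one. Clip candidates are dark (448,295), purple (404,280) and green (452,252), so I take the dark one. I'll check both in a crop and measure them from depth.

```bash
python3 - <<'E'
from h import *
f=arm.grab_frame("top"); C=cloud(f); im=f["color"][:,:,::-1]
g=arm.grab_frame("scene"); D=cloud(g)
a=cv2.resize(im[230:320,390:480],(400,400),interpolation=cv2.INTER_CUBIC)
b=cv2.resize(g["color"][265:345,160:260,::-1],(400,400),interpolation=cv2.INTER_CUBIC)
cv2.imwrite("pics/c1.png",np.hstack([a,b]))
def near(X,c,r,z0,z1):
    d=np.hypot(X[...,0]-c[0],X[...,1]-c[1]); return X[(d<r)&(X[...,2]>z0)&(X[...,2]<z1)]
for n,X in (("top",C),("scene",D)):
    bz=near(X,(.5,.1),.03,-.02,.02)[:,2]; print(n,"bench",np.median(bz))
    p=near(X,(.505,.231),.05,.008,.02); (c,s,_)=cv2.minAreaRect(p[:,:2].astype(np.float32)); print("washer",len(p),c,s,p.mean(0))
    p=near(X,(.579,.002),.03,.085,.11); (c,s,_)=cv2.minAreaRect(p[:,:2].astype(np.float32)); print("spindle",len(p),c,s,p.mean(0))
    p=near(X,(.579,.002),.065,.045,.053); (c,s,_)=cv2.minAreaRect(p[:,:2].astype(np.float32)); print("gasket",len(p),c,s,p.mean(0))
    p=near(X,(.446,-.28),.04,.038,.055); print("lugtop",len(p),cv2.minAreaRect(p[:,:2].astype(np.float32)),p.mean(0))
    p=near(X,(.466,-.268),.055,.006,.055); print("clip",len(p),cv2.minAreaRect(p[:,:2].astype(np.float32)),p.mean(0))
E
```

```text
top bench 0.00039398997566642
washer 325 (0.5056654214859009, 0.22982797026634216) (0.06104273349046707, 0.060326337814331055) [0.50588892 0.22960576 0.01230838]
spindle 154 (0.5776653289794922, 0.004272254183888435) (0.029027864336967468, 0.03001222386956215) [0.5771567  0.00413037 0.09420377]
gasket 1051 (0.5779579281806946, 0.003945428878068924) (0.10028592497110367, 0.10072172433137894) [0.57657747 0.0043844  0.04990175]
lugtop 64 ((0.44512155652046204, -0.27886369824409485), (0.021287934854626656, 0.01519900094717741), 27.640390396118164) [ 0.44535062 -0.27891141  0.04594533]
clip 302 ((0.45720502734184265, -0.27017471194267273), (0.09028280526399612, 0.0793294832110405), 11.195297241210938) [ 0.45280108 -0.27372116  0.01895027]
scene bench -0.0002467839755667667
washer 152 (0.5062923431396484, 0.2247443050146103) (0.059376589953899384, 0.06118621677160263) [0.50738405 0.22409806 0.0109853 ]
spindle 104 (0.5805501341819763, -0.002779340371489525) (0.027954308316111565, 0.024257883429527283) [ 0.5814453  -0.00380002  0.09220449]
gasket 726 (0.5793324708938599, -0.0008352324366569519) (0.10014840960502625, 0.09909321367740631) [ 0.58434951 -0.00689567  0.0493979 ]
lugtop 76 ((0.4483546018600464, -0.2839492857456207), (0.022083759307861328, 0.017794527113437653), 36.30698776245117) [ 0.44966656 -0.28408016  0.04396898]
clip 388 ((0.4592968225479126, -0.275922566652298), (0.060809701681137085, 0.04166741669178009), 31.354034423828125) [ 0.45671016 -0.28197574  0.02074021]
```

View pics/c1.png

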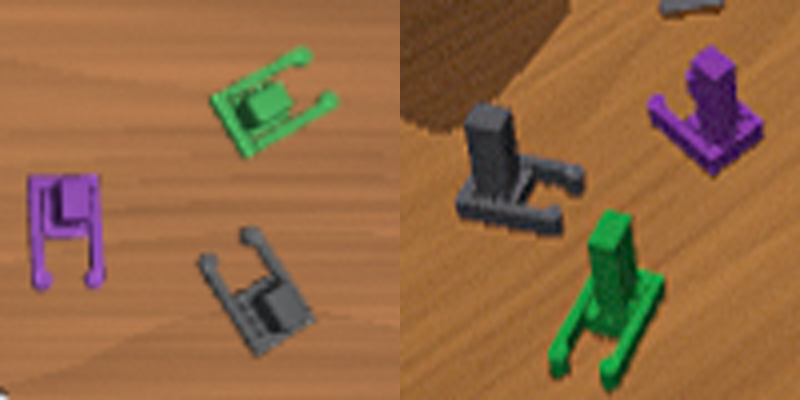

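The crop shows the dark clip (left panel, about 260,300) with its lug at the lower right and its mouth at the upper left, so x is at a yaw of about 30° in the world. The washer is the only steel ring. I start with the washer.

```bash
cat >> h.py <<'E'
def go(x,y,z,yaw=None):
    s=arm.get_state(); q=s["ee_rot"]; R=__import__("scipy.spatial.transform",fromlist=["Rotation"]).Rotation.from_quat(np.r_[q[1:],q[0]]).as_matrix()
    y0=np.degrees(np.arctan2(R[1,0],R[0,0])); d=R.T@(np.array([x,y,z])-s["position"])*100
    print("t",round(s["t"],2),"row",np.round(d,2),"twist",0 if yaw is None else round(y0-yaw,1),"yaw",round(y0,1),"w",round(s["width"],4),"F",np.round(s["wrist_force"],1),"pos",np.round(s["position"],4))
E
python3 -c "
from h import *
go(.506,.2273,.08)"
```

```text
t 0.7 row [ 55.21 -67.89  13.46] twist 0 yaw 18.6 w 0.0922 F [ 0.1 -0.2 -0.4] pos [ 0.1994 -0.5923  0.2146]
```

drive_tool([
  [[55.2,-67.9,10,0,0],[55.2,-67.9,10,0,0],[55.2,-67.9,10,0,0],[55.2,-67.9,10,0,0],[55.2,-67.9,10,0,0],[55.2,-67.9,10,0,0],[55.2,-67.9,10,0,0],[55.2,-67.9,10,0,0],[55.2,-67.9,10,0,0],[55.2,-67.9,10,0,0],[55.2,-67.9,10,0,0],[55.2,-67.9,10,0,0]],
], grip_force=20)

```text
t: 1.9
position: [0.4088, -0.032, 0.1467]
ee_rot: [0.0, 0.987, 0.162, 0.001]
wrist_force: [0.9, -0.7, 0.4]
width: 0.092
gripper_force: 0.0
```

```bash
python3 -c "
from h import *
go(.506,.2273,.08)"
```

```text
t 1.9 row [ 17.47 -21.47   6.68] twist 0 yaw 18.6 w 0.092 F [ 0.9 -0.7  0.4] pos [ 0.4088 -0.032   0.1467]
```

drive_tool([
  [[17.0,-21.0,5,0,0],[17.0,-21.0,5,0,0],[17.0,-21.0,5,0,0],[17.0,-21.0,5,0,0],[17.0,-21.0,5,0,0],[17.0,-21.0,5,0,0],[17.0,-21.0,5,0,0],[17.0,-21.0,5,0,0]],
])

```text
t: 2.7
position: [0.5018, 0.2193, 0.0961]
ee_rot: [0.0, 0.987, 0.162, -0.0]
wrist_force: [-1.4, 0.6, 0.8]
width: 0.0918
gripper_force: 0.0
```

```bash
python3 -c "
from h import *
go(.506,.2273,.004)"
```

```text
t 2.7 row [ 0.66 -0.62  9.21] twist 0 yaw 18.7 w 0.0918 F [-1.4  0.6  0.8] pos [0.5018 0.2193 0.0961]
```

drive_tool([
  [[0.7,-0.6,4,0,0],[0.7,-0.6,7,0,0],[0.7,-0.6,8.5,0,0],[0.7,-0.6,9.2,0,0],[0.7,-0.6,9.2,0,0],[0.7,-0.6,9.2,0,0],[0.7,-0.6,9.2,0,255],[0.7,-0.6,9.2,0,255],[0.7,-0.6,9.2,0,255],[0.7,-0.6,9.2,0,255],[0.7,-0.6,9.2,0,255],[0.7,-0.6,9.2,0,255]],
], grip_force=20)

```text
t: 3.9
position: [0.5074, 0.2276, 0.005]
ee_rot: [-0.0, 0.987, 0.162, 0.0]
wrist_force: [-0.5, 1.7, 5.7]
width: 0.0631
gripper_force: 20.0
```

```bash
python3 -c "
from h import *
go(.506,.2273,.15)"
```

```text
t 3.9 row [ -0.13  -0.02 -14.5 ] twist 0 yaw 18.6 w 0.0631 F [-0.5  1.7  5.7] pos [0.5074 0.2276 0.005 ]
```

drive_tool([
  [[0,0,-4,0,255],[0,0,-8,0,255],[0,0,-12,0,255],[0,0,-14.5,0,255],[0,10,-14.5,0,255],[0,20,-14.5,0,255],[0,20,-14.5,0,255],[0,20,-14.5,0,255],[0,20,-14.5,0,255]],
])

```text
t: 4.8
position: [0.5721, 0.0325, 0.1492]
ee_rot: [0.001, 0.987, 0.16, 0.0]
wrist_force: [0.3, 0.6, -2.0]
width: 0.0629
gripper_force: 20.0
```

```bash
python3 -c "
from h import *
go(.5785,.0017,.15)"
```

```text
t 4.8 row [-0.36  3.13 -0.08] twist 0 yaw 18.4 w 0.0629 F [ 0.3  0.6 -2. ] pos [0.5721 0.0325 0.1492]
```

drive_tool([
  [[-0.4,3.1,0,0,255],[-0.4,3.1,2.5,0,255],[-0.4,3.1,2.5,0,255],[-0.4,3.1,2.5,0,255],[-0.4,3.1,2.5,0,255]],
])

```text
t: 5.3
position: [0.5771, 0.0078, 0.125]
ee_rot: [-0.0, 0.987, 0.162, 0.0]
wrist_force: [0.6, 0.2, -2.9]
width: 0.0626
gripper_force: 20.0
```

```bash
python3 - <<'E'
from h import *
go(.5785,.0017,.125)
f=arm.grab_frame("top"); g=arm.grab_frame("scene")
for n,F in (("top",f),("scene",g)):
    s=arm.get_state()["position"]; u,v=px(F,s).astype(int); u,v=np.clip(u,60,580),np.clip(v,60,420)
    c=F["color"][v-60:v+60,u-60:u+60,::-1]; cv2.imwrite(f"pics/w_{n}.png",c)
    X=cloud(F); d=np.hypot(X[...,0]-s[0],X[...,1]-s[1])
    p=X[(d<.045)&(X[...,2]>.108)&(X[...,2]<.138)]; print(n,len(p),np.percentile(p[:,2],[5,50,95]) if len(p) else 0, cv2.minAreaRect(p[:,:2].astype(np.float32)) if len(p) else 0)
    for t in ("washer_mid","groove"):
        for q in arm.mark_of(t,n)[:2]: print(t,np.round(w(F,q["xyz"]),4),round(q["p"],2))
a=[cv2.resize(cv2.imread(f"pics/w_{n}.png"),(400,400),interpolation=cv2.INTER_CUBIC) for n in("top","scene")]
cv2.imwrite("pics/w.png",np.hstack(a))
E
```

```text
t 5.3 row [-0.06  0.62  0.  ] twist 0 yaw 18.7 w 0.0626 F [ 0.6  0.2 -2.9] pos [0.5771 0.0078 0.125 ]
top 93 [0.12883101 0.13259878 0.13578089] ((0.5597102046012878, -0.0005306638777256012), (0.017663447186350822, 0.06320884078741074), 19.223979949951172)
washer_mid [0.5744 0.0101 0.1243] 0.38
groove [0.5788 0.0051 0.0686] 0.6
scene 266 [0.12160816 0.1307219  0.13522474] ((0.5789476633071899, 0.006133116781711578), (0.07010114192962646, 0.06251600384712219), 66.84553527832031)
washer_mid [0.5739 0.0056 0.1273] 0.59
groove [0.5767 0.0037 0.0658] 0.86
groove [0.3871 0.0642 0.0009] 0.21
```

View pics/w.png

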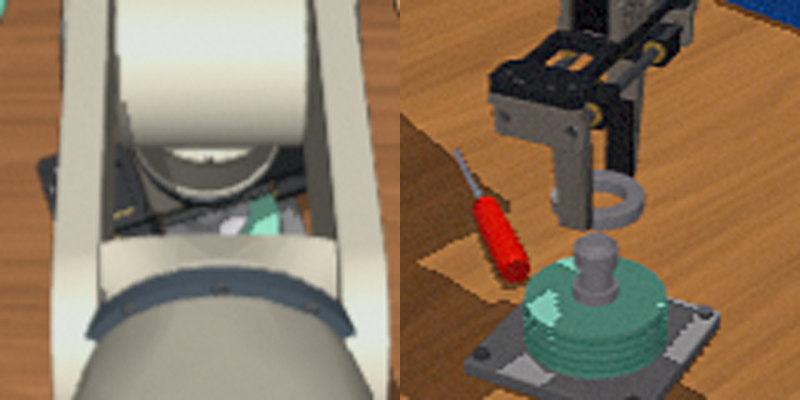

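drive_tool([
  [[0,0,0,0,255],[0,0,0,0,255]],
])

```text
t: 5.8
position: [0.577, 0.007, 0.1246]
ee_rot: [0.0, 0.987, 0.162, 0.0]
wrist_force: [-0.6, -0.2, -2.9]
width: 0.0631
gripper_force: 20.0
```

```bash
python3 -c "
from h import *
go(.5798,.0021,.055)"
```

```text
t 5.8 row [0.11 0.56 6.96] twist 0 yaw 18.6 w 0.0631 F [-0.6 -0.2 -2.9] pos [0.577  0.007  0.1246]
```

drive_tool([
  [[0.1,0.55,0,0,255],[0.1,0.55,1,0,255],[0.1,0.55,2,0,255],[0.1,0.55,2.6,0,255],[0.1,0.55,3.2,0,255],[0.1,0.55,3.8,0,255],[0.1,0.55,4.4,0,255],[0.1,0.55,4.4,0,255]],
])

```text
t: 6.6
position: [0.5791, 0.0022, 0.0795]
ee_rot: [-0.0, 0.987, 0.162, -0.001]
wrist_force: [0.0, -0.2, -2.3]
width: 0.0632
gripper_force: 20.0
```

```bash
python3 -c "
from h import *
go(.5798,.0021,.057)"
```

```text
t 6.6 row [0.07 0.03 2.25] twist 0 yaw 18.6 w 0.0632 F [ 0.  -0.2 -2.3] pos [0.5791 0.0022 0.0795]
```

drive_tool([
  [[0,0,0.8,0,255],[0,0,1.5,0,255],[0,0,2.0,0,255],[0,0,2.3,0,255],[0,0,2.4,0,255],[0,0,2.4,0,255],[0,0,2.4,0,255]],
])

```text
t: 7.3
position: [0.5799, 0.0021, 0.0567]
ee_rot: [0.0, 0.987, 0.162, 0.0]
wrist_force: [-0.4, 0.0, -1.8]
width: 0.0625
gripper_force: 20.0
```

drive_tool([
  [[0,0,0.1,0,255],[0,0,0.1,0,0],[0,0,0.1,0,0],[0,0,0.1,0,0],[0,0,0.1,0,0],[0,0,-4,0,0],[0,0,-8,0,0],[-5,6,-8,-8,0],[-10,12,-8,-11,0],[-15,20,-8,-11,0],[-20,22,-8,-11,0],[-20,22,-8,-11,0]],
])

```text
t: 8.5
position: [0.4822, -0.2287, 0.1367]
ee_rot: [0.0, 0.967, 0.256, 0.0]
wrist_force: [0.7, -0.8, 0.5]
width: 0.0916
gripper_force: 0.0
```

```bash
python3 - <<'E'
from h import *
f=arm.grab_frame("top"); g=arm.grab_frame("scene")
for n,F in (("top",f),("scene",g)):
    X=cloud(F); d=np.hypot(X[...,0]-.5785,X[...,1]-.0017)
    p=X[(d<.045)&(X[...,2]>.056)&(X[...,2]<.067)]; print(n,len(p),np.percentile(p[:,2],[5,50,95]) if len(p) else 0, cv2.minAreaRect(p[:,:2].astype(np.float32)) if len(p) else 0)
cv2.imwrite("pics/w2.png",np.hstack([cv2.resize(f["color"][190:290,280:380,::-1],(400,400)),cv2.resize(g["color"][210:310,265:365,::-1],(400,400))]))
go(.4467,-.2814,.10,29.5)
E
```

```text
top 382 [0.05790608 0.06210122 0.06580465] ((0.5793842673301697, 0.002343941479921341), (0.06865886598825455, 0.06243748590350151), 10.106172561645508)
scene 277 [0.05738803 0.06086474 0.06443368] ((0.5812654495239258, -0.004032164812088013), (0.06196290999650955, 0.05949272960424423), 36.5523681640625)
t 8.6 row [-5.39  2.7   3.67] twist -0.2 yaw 29.3 w 0.0917 F [0.7 0.5 0.3] pos [ 0.4805 -0.2314  0.1366]
```

View pics/w2.png

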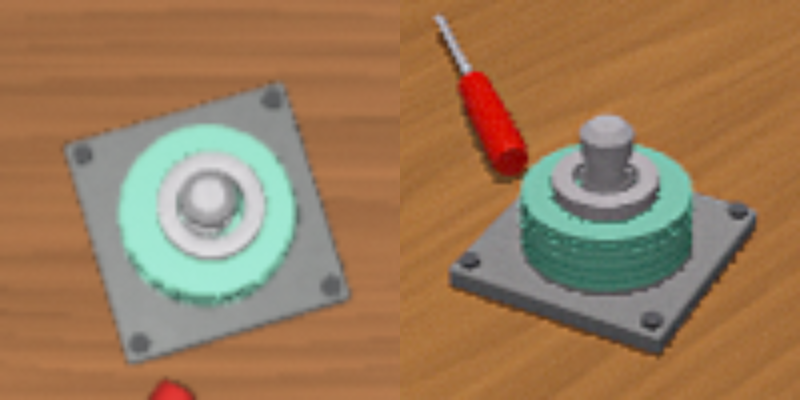

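The washer lies flat around the spindle in both crops (about 210,205 and 605,180). Next is the clip.

drive_tool([
  [[-5.2,2.5,3.7,0,0],[-5.2,2.5,3.7,0,0],[-5.2,2.5,3.7,0,0],[-5.2,2.5,3.7,0,0],[-5.2,2.5,3.7,0,0],[-5.2,2.5,3.7,0,0]],
])

```text
t: 9.2
position: [0.4513, -0.2738, 0.1002]
ee_rot: [0.0, 0.967, 0.256, 0.0]
wrist_force: [0.1, 0.9, -0.4]
width: 0.0918
gripper_force: 0.0
```

```bash
python3 - <<'E'
from h import *
go(.4467,-.2814,.0135,29.5)
E
```

```text
t 9.2 row [-0.78  0.42  8.67] twist 0.2 yaw 29.7 w 0.0918 F [ 0.1  0.9 -0.4] pos [ 0.4513 -0.2738  0.1002]
```

drive_tool([
  [[-0.8,0.4,3,0,0],[-0.8,0.4,6,0,0],[-0.8,0.4,7.8,0,0],[-0.8,0.4,8.6,0,0],[-0.8,0.4,8.6,0,0],[-0.8,0.4,8.6,0,0],[-0.8,0.4,8.6,0,255],[-0.8,0.4,8.6,0,255],[-0.8,0.4,8.6,0,255],[-0.8,0.4,8.6,0,255],[-0.8,0.4,8.6,0,255],[-0.8,0.4,8.6,0,255]],
], grip_force=38)

```text
t: 10.4
position: [0.4452, -0.2819, 0.0135]
ee_rot: [0.0, 0.967, 0.255, 0.0]
wrist_force: [0.3, 0.4, 0.8]
width: 0.0456
gripper_force: 0.0
```

```bash
python3 - <<'E'
from h import *
go(.4467,-.2814,.0135,29.5)
E
```

```text
t 10.4 row [ 0.16  0.03 -0.  ] twist 0.1 yaw 29.6 w 0.0456 F [0.3 0.4 0.8] pos [ 0.4452 -0.2819  0.0135]
```

drive_tool([
  [[0.1,0,0,0,255],[0.1,0,0,0,255],[0.1,0,0,0,255],[0.1,0,0,0,255],[0.1,0,0,0,255],[0.1,0,0,0,255],[0.1,0,0,0,255],[0.1,0,-3,0,255],[0.1,0,-7,0,255],[0.1,0,-10,0,255],[0.1,0,-10,0,255],[0.1,0,-10,0,255]],
])

```text
t: 11.6
position: [0.4461, -0.2814, 0.1134]
ee_rot: [0.0, 0.967, 0.256, 0.0]
wrist_force: [-0.6, -0.0, -2.7]
width: 0.0156
gripper_force: 38.0
```

```bash
python3 - <<'E'
from h import *
f=arm.grab_frame("top"); g=arm.grab_frame("scene")
s=arm.get_state()["position"]
for n,F in (("top",f),("scene",g)):
    for t in ("clip_seat","clip_lug"):
        for q in arm.mark_of(t,n)[:3]: print(n,t,np.round(w(F,q["xyz"]),4),round(q["p"],2))
u,v=px(g,s).astype(int); print(u,v)
cv2.imwrite("pics/k.png",cv2.resize(g["color"][v-50:v+50,u-50:u+50,::-1],(500,500),interpolation=cv2.INTER_CUBIC))
c=np.cos(np.radians(29.6)); sn=np.sin(np.radians(29.6))
go(.5785-.085*c,.0017-.085*sn,.115,29.6)
E
```

```text
top clip_seat [ 0.5669 -0.3019  0.0052] 0.78
top clip_seat [ 0.4722 -0.1742  0.0015] 0.56
top clip_seat [ 0.4726 -0.2687  0.1036] 0.51
top clip_lug [ 0.5016 -0.1706  0.0349] 0.78
top clip_lug [ 0.5551 -0.2756  0.0325] 0.59
top clip_lug [ 0.5785  0.004  -0.0011] 0.54
scene clip_seat [ 0.4718 -0.1737  0.002 ] 0.71
scene clip_seat [ 0.4673 -0.2642  0.104 ] 0.7
scene clip_seat [ 0.5686 -0.3019  0.0008] 0.68
scene clip_lug [ 0.5504 -0.2803  0.0328] 0.81
scene clip_lug [ 0.5    -0.1744  0.0317] 0.78
scene clip_lug [ 0.4434 -0.2834  0.1306] 0.62
177 262
t 11.9 row [ 17.04 -18.    -0.26] twist 0.0 yaw 29.6 w 0.0158 F [-0.6  0.8 -2. ] pos [ 0.4454 -0.281   0.1122]
```

View pics/k.png

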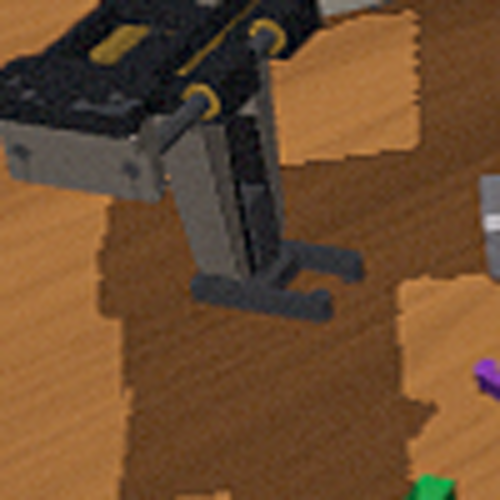

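The clip is held level (crop, about 270,290), underside about 13.5 mm below the TCP. Now I move it in front of the groove.

drive_tool([
  [[4,-5,-0.3,0,255],[8,-9,-0.3,0,255],[12,-13,-0.3,0,255],[15,-16,-0.3,0,255],[17,-18,-0.3,0,255],[17,-18,-0.3,0,255],[17,-18,-0.3,0,255],[17,-18,-0.3,0,255]],
])

```text
t: 12.7
position: [0.5044, -0.0416, 0.116]
ee_rot: [-0.0, 0.967, 0.255, -0.001]
wrist_force: [-0.3, -0.2, -2.1]
width: 0.0157
gripper_force: 38.0
```

```bash
python3 - <<'E'
from h import *
c=np.cos(np.radians(29.6)); sn=np.sin(np.radians(29.6))
go(.5785-.075*c,.0017-.075*sn,.078,29.6)
E
```

```text
t 12.7 row [ 1.08 -0.1   3.8 ] twist 0.0 yaw 29.6 w 0.0157 F [-0.3 -0.2 -2.1] pos [ 0.5044 -0.0416  0.116 ]
```

drive_tool([
  [[0,-0.1,1.5,0,255],[0,-0.1,3,0,255],[0,-0.1,3.7,0,255],[0.5,-0.1,3.8,0,255],[1,-0.1,3.8,0,255],[1,-0.1,3.8,0,255],[1,-0.1,3.8,0,255]],
])

```text
t: 13.4
position: [0.5137, -0.0351, 0.079]
ee_rot: [0.0, 0.967, 0.256, 0.0]
wrist_force: [0.4, 1.0, -2.2]
width: 0.0159
gripper_force: 38.0
```

```bash
python3 - <<'E'
from h import *
g=arm.grab_frame("scene"); f=arm.grab_frame("top")
P=np.array([.56,-.01,.07]); u,v=px(g,P).astype(int); a,b=px(f,P).astype(int)
cv2.imwrite("pics/m.png",np.hstack([cv2.resize(g["color"][v-40:v+40,u-40:u+40,::-1],(400,400),interpolation=cv2.INTER_CUBIC),cv2.resize(f["color"][b-40:b+40,a-40:a+40,::-1],(400,400),interpolation=cv2.INTER_CUBIC)]))
c=np.cos(np.radians(29.6)); sn=np.sin(np.radians(29.6))
go(.5785-.029*c,.0017-.029*sn,.078,29.6)
E
```

```text
t 13.5 row [4.59 0.02 0.08] twist 0.0 yaw 29.6 w 0.016 F [-0.7  0.4 -2.4] pos [ 0.5133 -0.0351  0.0788]
```

View pics/m.png

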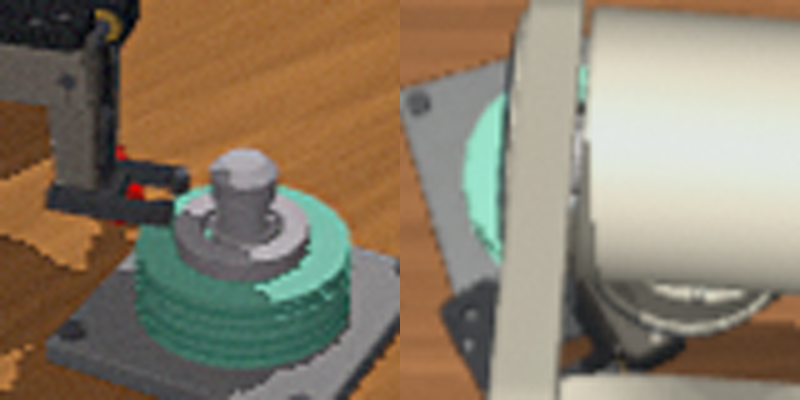

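The left crop shows the clip level, with its mouth (about 175,195) facing the groove just above the washer. I push in steps and watch the force.

drive_tool([
  [[0.7,0,0.1,0,255],[1.4,0,0.1,0,255],[2.0,0,0.1,0,255],[2.4,0,0.1,0,255],[2.7,0,0.1,0,255],[2.9,0,0.1,0,255],[2.9,0,0.1,0,255]],
])

```text
t: 14.2
position: [0.5369, -0.0206, 0.0768]
ee_rot: [-0.0, 0.967, 0.256, -0.002]
wrist_force: [-4.6, 1.4, -2.6]
width: 0.0158
gripper_force: 38.0
```

```bash
cat > st.py <<'E'
from h import *
c=np.cos(np.radians(29.6)); sn=np.sin(np.radians(29.6))
s=arm.get_state(); print("push",[round(-x,1) for x in [s["wrist_force"][0]*c+s["wrist_force"][1]*sn]],"torque",np.round(s["wrist_torque"],2))
go(.5785-.029*c,.0017-.029*sn,.078,29.6)
E
python3 st.py
```

```text
push [np.float64(3.3)] torque [0.02 0.89 0.11]
t 14.2 row [ 1.82  0.12 -0.13] twist 0.0 yaw 29.6 w 0.0158 F [-4.6  1.4 -2.6] pos [ 0.5369 -0.0206  0.0768]
```

drive_tool([
  [[0.1,-0.15,-0.1,0,255],[0.3,-0.15,-0.1,0,255],[0.5,-0.15,-0.1,0,255],[0.7,-0.15,-0.1,0,255],[0.7,-0.15,-0.1,0,255]],
])

```text
t: 14.7
position: [0.5423, -0.0165, 0.0779]
ee_rot: [-0.0, 0.967, 0.256, -0.001]
wrist_force: [-4.0, -2.6, -4.2]
width: 0.0159
gripper_force: 38.0
```

```bash
python3 st.py
```

```text
push [np.float64(4.8)] torque [-0.64  1.   -0.02]
t 14.7 row [ 1.15  0.21 -0.02] twist 0.0 yaw 29.6 w 0.0159 F [-4.  -2.6 -4.2] pos [ 0.5423 -0.0165  0.0779]
```

drive_tool([
  [[0.2,0,0,0,255],[0.4,0,0,0,255],[0.5,0,0,0,255],[0.5,0,0,0,255]],
])

```text
t: 15.1
position: [0.5488, -0.0133, 0.0786]
ee_rot: [-0.0, 0.967, 0.255, 0.001]
wrist_force: [-1.0, 1.2, -2.1]
width: 0.0157
gripper_force: 38.0
```

```bash
python3 st.py
```

```text
push [np.float64(0.3)] torque [0.19 0.16 0.03]
t 15.1 row [0.42 0.17 0.07] twist -0.0 yaw 29.6 w 0.0157 F [-1.   1.2 -2.1] pos [ 0.5488 -0.0133  0.0786]
```

drive_tool([
  [[0.1,0,0,0,255],[0.2,0,0,0,255],[0.3,0,0,0,255],[0.4,0,0,0,255],[0.5,0,0,0,255],[0.5,0,0,0,255]],
])

```text
t: 15.7
position: [0.5526, -0.0112, 0.0785]
ee_rot: [0.0, 0.967, 0.256, 0.0]
wrist_force: [-0.1, 0.3, -2.4]
width: 0.016
gripper_force: 38.0
```

```bash
python3 st.py
```

```text
push [np.float64(-0.0)] torque [-0.08 -0.03 -0.03]
t 15.7 row [-0.01  0.16  0.05] twist 0.0 yaw 29.6 w 0.016 F [-0.1  0.3 -2.4] pos [ 0.5526 -0.0112  0.0785]
```

drive_tool([
  [[0.1,0,0,0,255],[0.2,0,0,0,255],[0.3,0,0,0,255],[0.4,0,0,0,255],[0.4,0,0,0,255]],
])

```text
t: 16.2
position: [0.5528, -0.0105, 0.0779]
ee_rot: [0.0, 0.967, 0.256, -0.003]
wrist_force: [-9.9, -8.8, 4.4]
width: 0.0158
gripper_force: 38.0
```

```bash
python3 st.py
```

```text
push [np.float64(13.0)] torque [-1.68  1.89 -0.03]
t 16.2 row [-0.06  0.21 -0.01] twist 0.1 yaw 29.7 w 0.0158 F [-9.9 -8.8  4.4] pos [ 0.5528 -0.0105  0.0779]
```

drive_tool([
  [[0.1,0,0,0,255],[0.2,0,0,0,255],[0.2,0,0,0,255],[0.2,0,0,0,255]],
])

```text
t: 16.6
position: [0.5528, -0.0101, 0.0776]
ee_rot: [0.0, 0.967, 0.256, -0.005]
wrist_force: [-14.9, -12.3, 8.6]
width: 0.0159
gripper_force: 38.0
```

```bash
python3 st.py
```

```text
push [np.float64(19.1)] torque [-2.41  2.81 -0.03]
t 16.6 row [-0.08  0.24 -0.04] twist 0.1 yaw 29.7 w 0.0159 F [-14.9 -12.3   8.6] pos [ 0.5528 -0.0101  0.0776]
```

drive_tool([
  [[0.05,0,0,0,255],[0.05,0,0,0,255],[0.05,0,0,0,255]],
])

```text
t: 16.9
position: [0.5529, -0.0101, 0.0776]
ee_rot: [0.0, 0.967, 0.256, -0.005]
wrist_force: [-17.4, -13.6, 9.9]
width: 0.0159
gripper_force: 38.0
```

```bash
python3 st.py
```

```text
push [np.float64(21.8)] torque [-2.62  3.07 -0.1 ]
t 16.9 row [-0.09  0.24 -0.04] twist 0.1 yaw 29.7 w 0.0159 F [-17.4 -13.6   9.9] pos [ 0.5529 -0.0101  0.0776]
```

Seated at about 21 N. Now I relax the push, release the clip and lift clear.

drive_tool([
  [[-0.3,0,0,0,255],[-0.6,0,0,0,255],[-0.6,0,0,0,255],[-0.6,0,0,0,0],[-0.6,0,0,0,0],[-0.6,0,0,0,0],[-0.6,0,0,0,0],[-0.6,0,0,0,0]],
])

```text
t: 17.7
position: [0.5531, -0.0107, 0.0785]
ee_rot: [0.0, 0.967, 0.256, 0.0]
wrist_force: [-0.7, 0.4, 0.3]
width: 0.0536
gripper_force: 0.0
```

drive_tool([
  [[0,0,-4,0,0],[0,0,-8,0,0],[0,0,-10,0,0],[-6,6,-10,0,0],[-10,12,-10,0,0],[-15,20,-10,0,0],[-18,24,-10,0,0],[-18,26,-10,0,0],[-18,26,-10,0,0],[-18,26,-10,0,0]],
])

```text
t: 18.7
position: [0.5246, -0.3301, 0.1786]
ee_rot: [0.001, 0.967, 0.254, 0.0]
wrist_force: [0.8, 0.2, 0.3]
width: 0.0922
gripper_force: 0.0
```

```bash
python3 - <<'E'
from h import *
g=arm.grab_frame("scene"); f=arm.grab_frame("top")
for n,F in (("top",f),("scene",g)):
    X=cloud(F); p=X[(np.hypot(X[...,0]-.553,X[...,1]+.012)<.03)&(X[...,2]>.101)&(X[...,2]<.118)]
    print(n,len(p),p.mean(0) if len(p) else 0)
    for t in ("clip_seat","groove"):
        for q in arm.mark_of(t,n): 
            P=w(F,q["xyz"])
            if abs(P[1])<.06: print(n,t,np.round(P,4),round(q["p"],2))
    for j in ("teal_ring","cork_ring","screwdriver","punch_die","jar"): print(j,[np.round(w(F,q["xyz"]),3) for q in arm.mark_of(j,n)[:1]],end=" ")
cv2.imwrite("pics/e.png",np.hstack([cv2.resize(g["color"][210:290,275:355,::-1],(400,400),interpolation=cv2.INTER_CUBIC),cv2.resize(f["color"][200:280,290:370,::-1],(400,400),interpolation=cv2.INTER_CUBIC)]))
print(arm.get_state()["t"])
E
```

```text
top 75 [ 0.55350154 -0.01000228  0.1082169 ]
top clip_seat [0.5812 0.     0.0658] 0.61
top groove [0.5813 0.0039 0.0691] 0.63
teal_ring [array([0.758, 0.193, 0.002])] cork_ring [array([0.386, 0.066, 0.001])] screwdriver [array([ 0.388,  0.067, -0.001])] punch_die [array([ 0.391, -0.111,  0.   ])] jar [] scene 58 [ 0.55518864 -0.01621081  0.10606423]
scene clip_seat [0.5732 0.0009 0.0689] 0.8
scene clip_seat [0.5764 0.0008 0.0669] 0.25
scene groove [0.5799 0.0033 0.0659] 0.94
teal_ring [array([ 0.759,  0.192, -0.003])] cork_ring [array([ 0.76 , -0.177,  0.001])] screwdriver [array([0.39 , 0.066, 0.   ])] punch_die [array([ 0.392, -0.105,  0.002])] jar [array([ 0.52 , -0.445,  0.003])] 19.5
```

View pics/e.png

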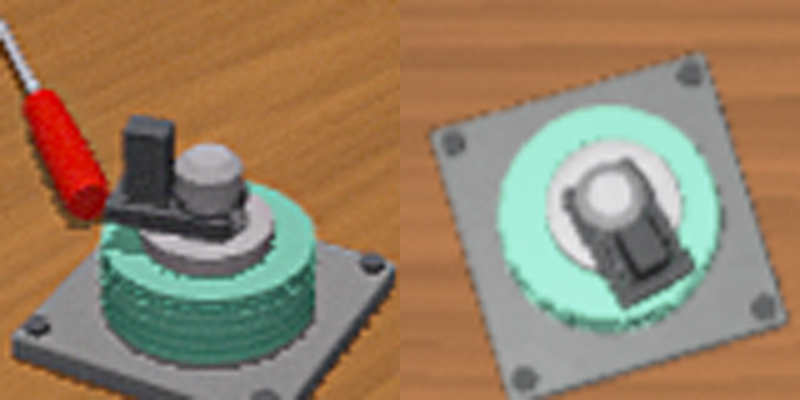

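The clip sits flat on the washer (lug top at 108 mm, lug about 28 mm from the axis), with both noses past the spindle in the top crop (about 610,190). It is fully home, so I hand in.

```bash
python3 -c "
from plant import arm
print(arm.hand_in())"
```

```text
the job is handed in; nothing more can be done
None
```

The steel washer lies flat on the gaskets and the dark clip is snapped home in the groove; I checked it with a push of about 21 N, let go, and handed the job in at about 19.5 s.

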